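# Find the warped copper plaque and slide it off the marking-out plate

## Task

First swing the lamp's arm off the plate until it lies in line above its own long foot. Then press-test all three copper plaques in turn where they lie, starting with the one nearest the lamp and ending with the one nearest the wooden board: press down on corners, trying two neighbouring corners where needed, so that the one that rocks is really seen to rock. Then, without lifting it, slide the rocking plaque across the plate until it lies wholly on the wooden board; leave the two sound plaques where they lie and do not disturb the jar, steel block, bowl or hammer.

Things in the scene. Friction and masses are not known exactly. Their poses are not given: they have to be found in the camera images.
- plate: Flat dark steel plate fixed to the bench, 350 mm (x) by 400 mm (y), top 20 mm above the bench. Origin: centre of its underside; x points away from the robot, y to the robot's left. The plaques lie in a row on its robot-side half; its far half is open except for jar and steel block, centred 147 mm beyond its middle line.
- board: Plain wooden board fixed beside the plate at its -y end (the robot's right), 220 mm (x) by 180 mm (y), top 18 mm above the bench, so 2 mm below the plate's top; it practically touches the plate. Turned like the plate. Origin: centre of its underside.
- lamp: Fixed stand of the lamp beside the plate's +y end (the robot's left), turned like the plate. Origin: on the bench under the upright hinge of the arm. Its foot is a dark steel bar 40 mm wide and 12 mm high that reaches from the hinge 270 mm in the stand's -x direction (towards the robot).
- lamp_arm (a joint): Arm angle about the upright hinge through lamp's origin, rad, counter-clockwise from above, -0.7 to 2.4. 0: right above its foot (where to set it); 1.57: pointing in -y, across the plate. Stays where released; takes about 0.2 N m to turn. A level bar 14 mm wide, 105 to 119 mm above the bench, bare from 15 to 205 mm from the hinge.
- lamp_head (a point): Centre of the lamp's head, a grey shade 60 mm across, from 73 to 128 mm above the bench, at the end of the arm, 238 mm from the hinge; this point is 100 mm above the bench.
- plaque_a: One of three copper plaques that look alike: flat rectangle 110 mm (its x) by 80 mm (its y), 9 mm thick, in the middle a low round rosette 40 mm across that rises to 16 mm above the underside (beads round it to 13.5 mm, 60 mm across); 0.2 to 0.4 kg. Origin: centre of its underside, z up. One of the three, and the letter does not say which, is warped (see plaque_c).
- plaque_b: One of the three plaques, same look, size and origin as plaque_a. All three start level on the plate, long side roughly along the plate's x, in three places side by side along the plate's y, about 125 mm apart; which plaque lies in which place varies.
- plaque_c: One of the three plaques, as plaque_a. Exactly one of the three is warped: it stands on two opposite corners, the other two about 4 mm clear. Even it lies level till a clear corner is pressed, which tips to the plate (3 mm down at 13 mm in from both edges; leans 0.08 rad; under 1 N) and comes back when let go. Pressing its standing corners, or any corner of a sound one, gives nothing.
- jar: Bystander: small copper jar, 50 mm across, 62 mm high, loose on the plate near its far edge. Origin: centre of its underside.
- doming_block: Bystander: plain steel cube of 46 mm, loose on the plate near its far edge. Origin: centre of its underside.
- bowl: Bystander: copper bowl, 90 mm across, 45 mm high, loose on the bench on the robot's side of the wooden board. Origin: centre of its underside.
- hammer: Bystander: hammer 200 mm long lying on the bench beyond the lamp, to the robot's left. Origin: middle of its underside.
Mind the look-alikes: they are no part of the job. Leave any pink or turquoise look-alike of the plaque_b alone. Leave any black or yellow look-alike of the plaque_a alone.

How it is judged:
By the outcome, as a careful person would: the job done as asked, in the order asked, and still so for the second after the job is handed in, with the robot touching nothing.
It also fails if it takes over 70 s, if anything falls off the work surface, if the arm or the gripper's body presses on something with over 40 N, if the wrist force passes 120 N, or if a joint passes its speed limit or range.

## Robot

A 6-joint arm with a two-finger parallel gripper is mounted at the origin on the work surface. World frame = base frame: x ahead of the robot, y to its left, z up, the work surface at z = 0. Lengths are in mm, angles in rad, forces in N, time in s.
With the tool pointing down it reaches from about 350 to 875 mm from the base axis. Payload 4.2 kg.
Tool frame: the origin (TCP) lies between the finger pads; the fingertips stand 11 mm ahead of it and the grasp point (between the pads) lies 8 mm behind it; z points along the fingers, y is the direction in which the jaws open and shut (so a half turn about z gives the same grasp; the last joint's range is limited). The gripper opens to 85 mm and grips with 20 to 120 N. Pads are 22 mm wide; open, the fingers measure 114 mm over their backs; the gripper's body (76 mm by 85 mm) begins 54 mm behind the grasp point. The pads swing forward as they close: fully open they stand 13 mm farther back than shut.
Start: joints at [-1.025, 0.385, 0.008, 0, -1.194, -0.259], TCP at [176.819, -599.445, 242.312] pointing down, gripper open.
Joint ranges: [-3.14, 3.14], [-1.21, 2.06], [-1.07, 1.41], [-3.16, 2.05], [-2.99, -0.16], [-3.1, 3.1]. Speed limits (rad/s): [2.79, 2.79, 3.14, 3.14, 3.14, 3.14].

## Interface

Orientations are given as a unit quaternion [x, y, z, w].
In Python, from bench import * gives the robot as it stands. The module is installed in compiled form; this text tells all that it offers.
- The arm moves only by the tool drive_tool, never from a script. Its argument "increments" is a list of rows, each a list of 3 entries, a list of its own where there are three numbers: the gripper command: -1 is shut, 1 is fully open, values between are in proportion, then the shift along the tool's x, y, z scaled (see below), then the turn about the tool's z scaled (see below). In form: [[hand, [tx, ty, tz], turn], ...]. A call has 1 to 20 rows; each row shifts and turns the commanded pose from where the row before left it, along the tool's axes as they then stand; what a row does not reach is not made up. The controller multiplies each number of a shift by 0.3 m and each number of a turn by 2 rad. A row lasts 1/8 s, in which the tool goes at most 62.5 mm and 10.7 degrees, less where a joint would pass 70% of its speed; a pose out of reach is approached as far as the arm can. A call with a number of a shift or a turn outside -1 to 1 is refused whole. A call with a gripper value outside its range is refused whole. The fingers move at their own pace and stop on an object; the grip force is fixed at half the most. Time passes only in rows, so rows that do not move let the fingers close. It gives the time, the measured TCP pose, the force and the opening at its end, in the units of the state.
- read_state(): the state, without advancing time (a new reading comes with each control period).
- get_image(name): name is "side" or "top"; returns the picture (384x512x3 uint8, red, green, blue); there is no depth.
- calibration(name): a dict with "fovy" (degrees; the focal length in pixels is half the picture's height over the tangent of half this angle, whatever the lens; pixels are square), "cx", "cy" (the principal point, pixels), "R" (3x3) and "t" (3): a world point X has camera coordinates R X + t. Camera axes: x right, y down, z forward; pixel columns grow to the right and rows downward; lengths in mm; the calibration is good to about 2 mm. A picture is of the moment at which its call begins. calibration takes no time and is no camera call.
- job_done(): hands the job in, once; it reports no verdict.
The state is a dict: "clock": time; "joints": joint angles; "joint_vel": joint speeds; "joint_efforts": joint torques, N m; "position": TCP position; "ee_rot": TCP orientation; "contact_force": force on the tool from outside, world axes, zero at the start; "wrist_torque": the same for the moment, N m; "gripper_width": finger opening in mm.
Only numpy, scipy, OpenCV 4.12 (cv2) and the standard library are available. Lean on these libraries where they do the work, as an engineer would, in place of code of your own. Each camera call takes 0.05 s, during which the arm holds its last target.

## Working session

There is one attempt and no reset: what is moved stays moved. The work goes in short steps, Python scripts to look and compute and a tool call to move; the robot and the scene stay as the last step left them, time stands still between calls to the robot, and variables do not carry over. Pictures are saved under pics/ and viewed, and the job is handed in when it is done.

Besides the shell and the picture viewer there is one more tool, called after "Call:" as name([rows], argument=value, ...), one row to a line, values as JSON. drive_tool: Moves the arm, as the interface text tells. Shifts and turns lie within -1 to 1; 1 stands for 0.3 m of shift or 2 rad of turn. Its arguments: {"type":"object","properties":{"increments":{"type":"array"}},"required":["increments"]}

```bash
mkdir -p pics; python3 - <<'E'
from bench import *
import cv2, numpy as np
s=read_state(); print({k:np.round(v,3) for k,v in s.items()})
for n in("side","top"):
    im=get_image(n); cv2.imwrite(f"pics/{n}0.png",im[:,:,::-1])
    c=calibration(n); print(n,c)
E
```

```text
{'clock': np.float64(0.0), 'joints': array([-1.025,  0.386,  0.007, -0.   , -1.194, -0.259]), 'joint_vel': array([-0.001,  0.   ,  0.   ,  0.   , -0.003, -0.   ]), 'joint_efforts': array([ 1.0000e-03, -3.9228e+01,  1.8840e+01,  4.1860e+00, -5.0000e-03,
       -0.0000e+00]), 'position': array([ 176.642, -598.924,  241.212]), 'ee_rot': array([-0.143,  0.99 ,  0.001, -0.   ]), 'contact_force': array([-0.856, -0.34 ,  0.452]), 'wrist_torque': array([-0.006,  0.005,  0.051]), 'gripper_width': np.float64(85.266)}
side {'fovy': 47.423514429597674, 'cx': 249.70930176420208, 'cy': 195.71081086735336, 'R': array([[-0.99577007, -0.09039166,  0.01647146],
       [-0.05981188,  0.50163794, -0.86300748],
       [ 0.06974597, -0.86034221, -0.50492254]]), 't': array([ 499.16243366,   78.82989439, 1414.77686489])}
top {'fovy': 42.626529993018615, 'cx': 261.4049439200394, 'cy': 181.56052299324355, 'R': array([[ 0.00902731, -0.99995558,  0.00270984],
       [-0.99603754, -0.00923165, -0.08845332],
       [ 0.08847441, -0.0019006 , -0.99607664]]), 't': array([  64.66030191,  518.24102299, 1398.57822756])}
```

View pics/top0.png

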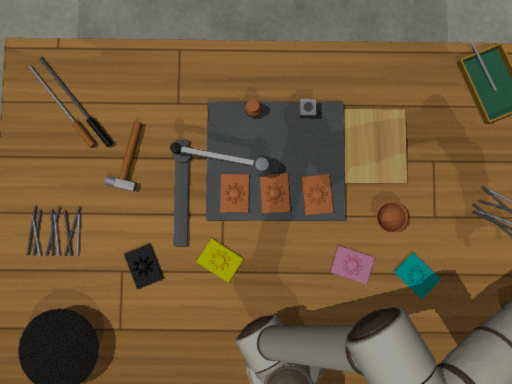

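View pics/side0.png

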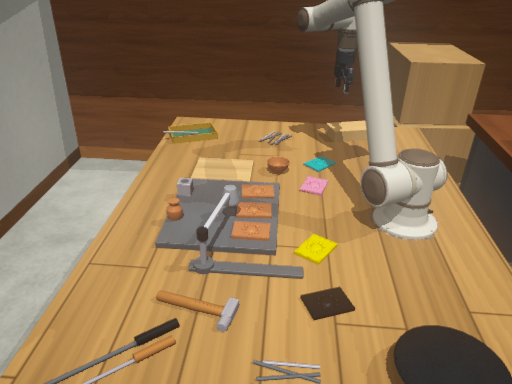

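The top view shows the plate at about cols 207–346, rows 100–220. The three copper plaques are at (235,194), (274,194) and (317,195). The lamp hinge is near (180,148), its head at (262,164), and the board around (376,146). The yellow, black, pink and turquoise look-alikes lie off the plate at (220,260), (144,265), (353,264) and (417,275). Next I'll measure and confirm in a crop.

```bash
cat > h.py <<'E'
import numpy as np, cv2
from bench import *
def cam(n):
    c=calibration(n); f=192/np.tan(np.radians(c["fovy"])/2)
    return c,f
def proj(n,X):
    c,f=cam(n); p=np.atleast_2d(X)@np.array(c["R"]).T+np.array(c["t"])
    return np.c_[c["cx"]+f*p[:,0]/p[:,2],c["cy"]+f*p[:,1]/p[:,2]]
def back(n,uv,z):
    c,f=cam(n); uv=np.atleast_2d(uv); R=np.array(c["R"]);t=np.array(c["t"])
    d=np.c_[(uv[:,0]-c["cx"])/f,(uv[:,1]-c["cy"])/f,np.ones(len(uv))]@R
    o=-R.T@t
    return o+d*((z-o[2])/d[:,2])[:,None]
def crop(im,x0,y0,x1,y1,k,fn):
    cv2.imwrite(fn,cv2.resize(im[y0:y1,x0:x1,::-1],None,fx=k,fy=k,interpolation=cv2.INTER_CUBIC))
def copper(im,lo=(3,100,90),hi=(14,255,255)):
    return cv2.inRange(cv2.cvtColor(im,cv2.COLOR_RGB2HSV),lo,hi)
E
python3 - <<'E'
from h import *
im=cv2.imread("pics/top0.png")[:,:,::-1]; s=cv2.imread("pics/side0.png")[:,:,::-1]
crop(im,160,90,420,240,3,"pics/topc.png"); crop(s,150,140,320,290,4,"pics/sidec.png")
for p in [(235,175),(235,194),(225,205),(217,205),(243,180),(380,150),(274,205),(350,50)]:
    print(p,im[p[1],p[0]],cv2.cvtColor(im,cv2.COLOR_RGB2HSV)[p[1],p[0]])
E
```

```text
(235, 175) [148  90  52] [ 12 165 148]
(235, 194) [152  91  51] [ 12 169 152]
(225, 205) [154  95  54] [ 12 166 154]
(217, 205) [74 77 77] [90 10 77]
(243, 180) [149  90  46] [ 13 176 149]
(380, 150) [132 103  61] [ 18 137 132]
(274, 205) [135  83  45] [ 13 170 135]
(350, 50) [124  90  43] [ 17 167 124]
```

View pics/topc.png

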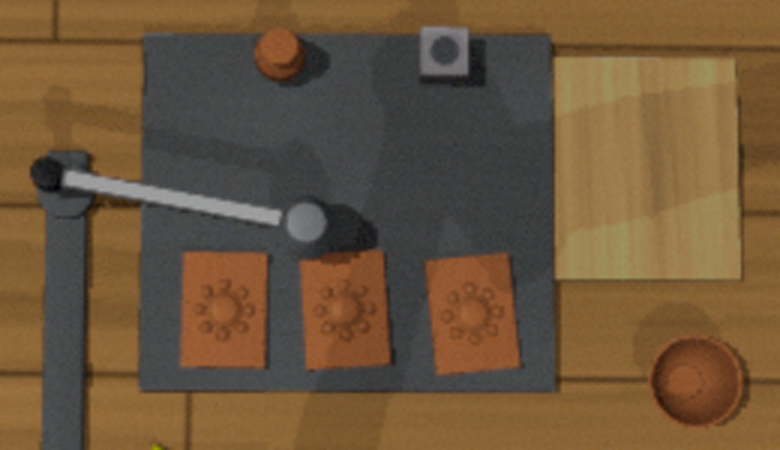

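View pics/sidec.png

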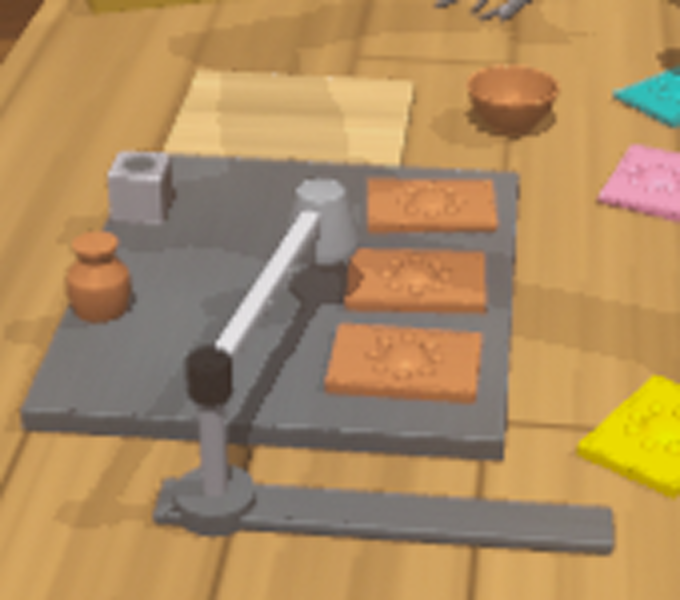

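```bash
python3 - <<'E'
from h import *
im=cv2.imread("pics/top0.png")[:,:,::-1]
m=((im[:,:,0].astype(int)-im[:,:,2])>45).astype(np.uint8)*255
m[:170]=0;m[225:]=0;m[:,:205]=0;m[:,345:]=0
n,l,st,ce=cv2.connectedComponentsWithStats(m)
for i in range(1,n):
    if st[i,4]<200: continue
    ys,xs=np.where(l==i)
    P=back("top",np.c_[xs,ys],29)[:,:2]
    r=cv2.minAreaRect(P.astype(np.float32)); mu=P.mean(0)
    C=np.cov(P.T); w,v=np.linalg.eigh(C); a=np.arctan2(v[1,1],v[0,1])
    print(st[i],mu.round(1),np.round(r[0],1),np.round(r[1],1),r[2], np.sqrt(12*w).round(1),np.degrees(a).round(1)%180)
def P(k,u,v,z): 
    b=back("top",[(160+u/3-.33,90+v/3-.33)],z)[0][:2]; print(k,b.round(1))
for k,u,v,z in [("plateNW",145,35,20),("plateNE",550,35,20),("plateSE",555,391,20),("plateSW",140,390,20),("boardNW",555,57,18),("boardNE",735,58,18),("boardSE",741,278,18),("boardSW",555,279,18),("head",305,221,128),("armA",65,178,119),("armB",281,217,119),("hingecap",47,172,125),("footSW",43,445,12),("footSE",86,445,12),("footNW",46,215,12),("footNE",87,215,12),("jar",281,45,62),("block",444,50,66),("bowl",697,379,45)]: P(k,u,v,z)
E
```

```text
[205 170 140  55 633] [410.2  53.9] [473.3  32.3] [155.  398.5] 0.5176307559013367 [ 99.  438.8] 83.6
[ 260  173   30   40 1054] [483.9  31.1] [485.2  31.5] [110.4  80.7] 4.045884609222412 [ 80.2 108.1] 1.6999999999999886
[ 220  174   29   39 1088] [483.7 146.8] [483.6 147.6] [109.3  80.3] 0.5334237813949585 [ 80.6 111.2] 179.6
[ 302  175   31   40 1082] [481.9 -90.3] [482.5 -90.4] [110.6  80.9] 6.139025688171387 [ 80.8 110.3] 6.0
plateNW [752.9 228.3]
plateNE [ 756.7 -168.2]
plateSE [ 409.1 -171. ]
plateSW [406.5 226.6]
boardNW [ 735.3 -173.3]
boardNE [ 736.1 -349.7]
boardSE [ 519.7 -351.9]
boardSW [ 517.1 -172. ]
head [557.4  70.2]
armA [595.6 287.1]
armB [561.9  91.9]
hingecap [599.9 302.4]
footSW [353.1 319.6]
footSE [353.4 278.3]
footNW [575.5 322.2]
footNE [575.9 282.3]
jar [733.8  94.4]
block [729.5 -60. ]
bowl [ 421.3 -300.7]
```

Three copper plaques lie on the plate: top crop (224,310), (345,310) and (472,314). They are the only copper ones and they sit in a row on the plate. The yellow, black, pink and turquoise ones lie on the bench, so I ignore them. The order is lamp side (y≈147), middle (y≈31), board side (y≈-90). The lamp arm is at about 1.39 rad. First I turn the tool.

Call:
drive_tool([
  [0,[0,0,0],-0.092],
  [0,[0,0,0],-0.092],
  [0,[0,0,0],-0.092],
  [0,[0,0,0],-0.092],
  [0,[0,0,0],-0.092],
  [0,[0,0,0],-0.092],
  [0,[0,0,0],0],
])

```text
clock: 0.98
position: [176.7, -599.2, 241.8]
ee_rot: [-0.64, 0.769, 0.001, 0.0]
contact_force: [0.1, 0.1, 0.0]
gripper_width: 42.9
```

```bash
cat >> h.py <<'E'
from scipy.spatial.transform import Rotation as Ro
def st():
    s=read_state(); R=Ro.from_quat(s["ee_rot"]).as_matrix()
    psi=np.degrees(np.arctan2(R[1,0],R[0,0]))
    print("t",round(float(s["clock"]),2),"pos",np.round(s["position"],1),"psi",psi.round(2),"F",np.round(s["contact_force"],1),"T",np.round(s["wrist_torque"],2),"w",round(float(s["gripper_width"]),1),"tilt",np.round(R[:2,2],3),"j",np.round(s["joints"],2))
    return s,R,psi
def go(target,rows=1,psi=None):
    s,R,p=st(); p=p if psi is None else psi
    a=np.radians(p); R=np.array([[np.cos(a),np.sin(a),0],[np.sin(a),-np.cos(a),0],[0,0,-1]])
    d=R.T@(np.array(target)-s["position"]); print("to",target,"total",np.round(d/300,4),"per row",np.round(d/300/rows,4),"n>=",np.linalg.norm(d)/62.5)
E
python3 - <<'E'
from h import *
go([572.5,153.5,241],15)
E
```

```text
t 0.97 pos [ 176.7 -599.2  241.8] psi -100.44 F [0.1 0.1 0. ] T [-0.03  0.02  0.  ] w 42.9 tilt [-0.     0.001] j [-1.03  0.39  0.01 -0.   -1.19  0.84]
to [572.5, 153.5, 241] total [-2.7065e+00 -8.4270e-01  2.6000e-03] per row [-0.1804 -0.0562  0.0002] n>= 13.60636232080399
```

Call:
drive_tool([
  [0,[-0.1,-0.03,0],0],
  [0,[-0.18,-0.056,0],0],
  [0,[-0.18,-0.056,0],0],
  [0,[-0.18,-0.056,0],0],
  [0,[-0.18,-0.056,0],0],
  [0,[-0.18,-0.056,0],0],
  [0,[-0.18,-0.056,0],0],
  [0,[-0.18,-0.056,0],0],
  [0,[-0.18,-0.056,0],0],
  [0,[-0.18,-0.056,0],0],
  [0,[-0.18,-0.056,0],0],
  [0,[-0.18,-0.056,0],0],
  [0,[-0.18,-0.056,0],0],
  [0,[-0.18,-0.056,0],0],
  [0,[-0.18,-0.056,0],0],
  [0,[-0.086,-0.03,0],0],
  [0,[0,0,0],0],
])

```text
clock: 3.1
position: [571.7, 155.6, 241.2]
ee_rot: [-0.64, 0.768, 0.0, -0.001]
contact_force: [-0.0, -0.2, -0.1]
gripper_width: 42.6
```

```bash
python3 - <<'E'
from h import *
go([572.5,153.5,100],4)
im=get_image("top"); crop(im,160,90,420,240,3,"pics/top1.png")
E
```

```text
t 3.1 pos [571.7 155.6 241.2] psi -100.36 F [-0.  -0.2 -0.1] T [-0.06  0.07  0.  ] w 42.6 tilt [-0.001 -0.001] j [ 0.54  0.33 -0.08 -0.   -1.17 -0.72]
to [572.5, 153.5, 100] total [ 0.0063 -0.004   0.4707] per row [ 0.0016 -0.001   0.1177] n>= 2.259750535516338
```

View pics/top1.png

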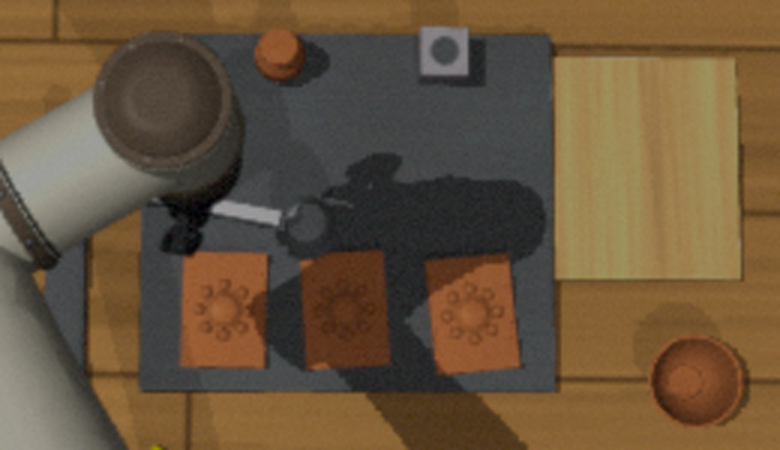

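The gripper is over the bar near (190,210) in the crop, jaws across it. Now I lower it and narrow the jaws round the bar.

Call:
drive_tool([
  [0,[0.006,-0.004,0.12],0],
  [0,[0,0,0.12],0],
  [0,[0,0,0.12],0],
  [0,[0,0,0.11],0],
  [0,[0,0,0],0],
  [-0.45,[0,0,0],0],
  [-0.45,[0,0,0],0],
  [-0.45,[0,0,0],0],
])

```text
clock: 4.15
position: [572.7, 152.2, 102.7]
ee_rot: [-0.641, 0.768, -0.0, 0.001]
contact_force: [-0.2, -0.2, 0.6]
gripper_width: 23.4
```

```bash
python3 - <<'E'
from h import *
st()
im=get_image("side"); crop(im,150,140,320,290,4,"pics/side1.png")
# arc plan
H=np.array([600.,301.]); r=149.; a0=np.radians(79.6); psi=-100.36
n=8; 
for k in range(n):
    a=a0*(1-k/n); b=a0*(1-(k+1)/n)
    f=lambda a:H-r*np.array([np.cos(a),np.sin(a)])
    d=f(b)-f(a); p=np.radians(psi-np.degrees(a0)*k/n)
    print(np.round(np.array([d@[np.cos(p),np.sin(p)],d@[np.sin(p),-np.cos(p)]])/300,4), f(b).round(1), "turn",round(a0/n/2,4))
E
```

```text
t 4.15 pos [572.7 152.2 102.7] psi -100.32 F [-0.2 -0.2  0.6] T [ 0.02  0.01 -0.02] w 23.4 tilt [0.002 0.001] j [ 0.53  0.46 -0.25  0.   -0.85 -0.71]
[-0.0075  0.0858] [548.2 161.3] turn 0.0868
[-0.0075  0.0858] [524.8 172.4] turn 0.0868
[-0.0075  0.0858] [503.7 187.3] turn 0.0868
[-0.0075  0.0858] [485.5 205.6] turn 0.0868
[-0.0075  0.0858] [470.8 226.8] turn 0.0868
[-0.0075  0.0858] [459.9 250.3] turn 0.0868
[-0.0075  0.0858] [453.2 275.3] turn 0.0868
[-0.0075  0.0858] [451. 301.] turn 0.0868
```

View pics/side1.png

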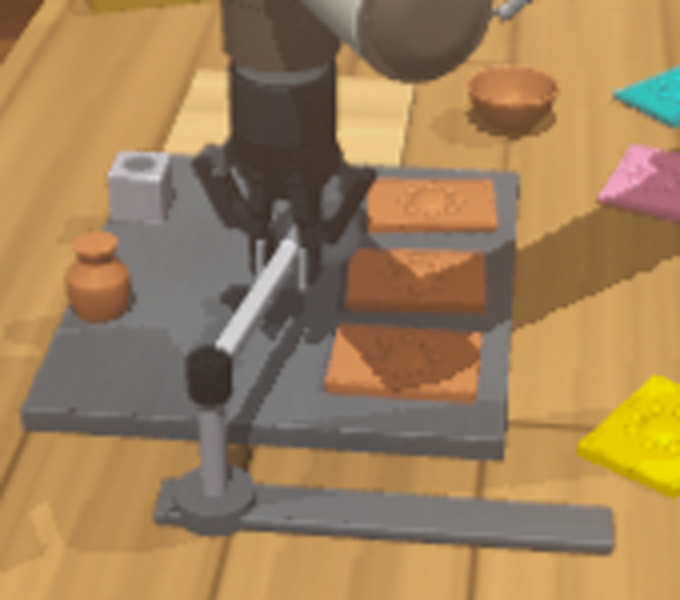

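The bar lies between the fingers at about (275,250) in the crop. I follow the arc in 16 small rows.

Call:
drive_tool([
  [-0.45,[-0.002,0.043,0],0.0434],
  [-0.45,[-0.002,0.043,0],0.0434],
  [-0.45,[-0.002,0.043,0],0.0434],
  [-0.45,[-0.002,0.043,0],0.0434],
  [-0.45,[-0.002,0.043,0],0.0434],
  [-0.45,[-0.002,0.043,0],0.0434],
  [-0.45,[-0.002,0.043,0],0.0434],
  [-0.45,[-0.002,0.043,0],0.0434],
  [-0.45,[-0.002,0.043,0],0.0434],
  [-0.45,[-0.002,0.043,0],0.0434],
  [-0.45,[-0.002,0.043,0],0.0434],
  [-0.45,[-0.002,0.043,0],0.0434],
])

```text
clock: 5.7
position: [458.6, 247.4, 101.6]
ee_rot: [-0.172, 0.985, -0.0, -0.001]
contact_force: [-0.4, -2.0, 1.0]
gripper_width: 23.4
```

```bash
python3 - <<'E'
from h import *
s,R,p=st()
d=np.array([600,301])-s["position"][:2]; print(np.hypot(*d), np.degrees(np.arctan2(d[1],d[0])))
im=get_image("top"); crop(im,150,120,350,280,4,"pics/top2.png")
E
```

```text
t 5.7 pos [458.6 247.4 101.6] psi -160.17 F [-0.4 -2.   1. ] T [-0.41  0.04  0.02] w 23.4 tilt [-0.001 -0.001] j [ 0.81  0.36 -0.43  0.   -0.78 -2.03]
151.24166275587234 20.740196936723365
```

View pics/top2.png

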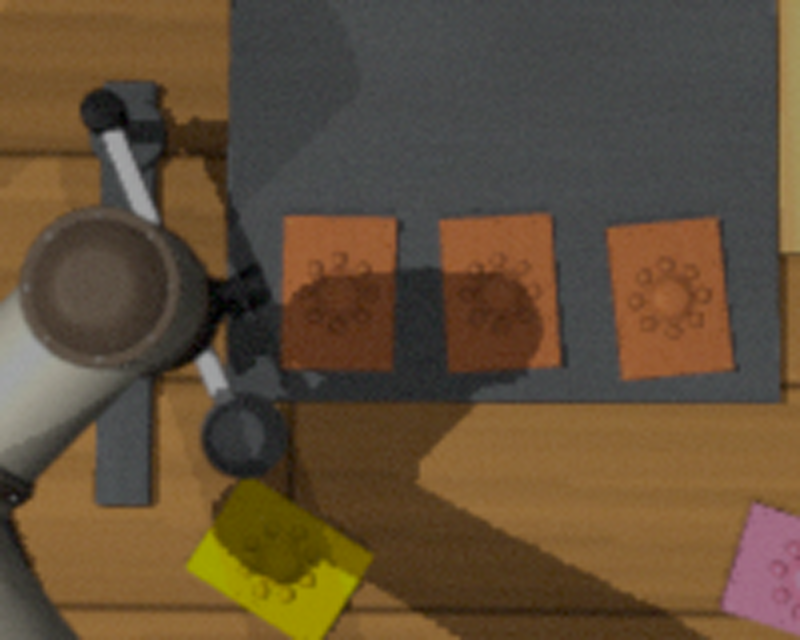

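Call:
drive_tool([
  [-0.45,[-0.002,0.045,0],0.0433],
  [-0.45,[-0.002,0.045,0],0.0433],
  [-0.45,[-0.002,0.045,0],0.0433],
  [-0.45,[-0.002,0.045,0],0.0433],
  [-0.45,[0,0,0],0],
])

```text
clock: 6.38
position: [450.1, 301.4, 101.6]
ee_rot: [-0.003, 1.0, 0.0, 0.0]
contact_force: [0.9, -0.0, -0.7]
gripper_width: 23.4
```

```bash
python3 - <<'E'
from h import *
s,R,p=st()
go([450,305.7,102])
im=get_image("top"); crop(im,150,120,350,280,4,"pics/top3.png")
print(proj("top",[[600,301,112],[450,301,112],[362,301,128]]))
E
```

```text
t 6.38 pos [450.1 301.4 101.6] psi -179.67 F [ 0.9 -0.  -0.7] T [ 0.01 -0.    0.03] w 23.4 tilt [0.001 0.001] j [ 0.89  0.39 -0.38  0.   -0.8  -2.45]
t 6.38 pos [450.1 301.4 101.6] psi -179.67 F [ 0.9 -0.  -0.7] T [ 0.01 -0.    0.03] w 23.4 tilt [0.001 0.001] j [ 0.89  0.39 -0.38  0.   -0.8  -2.45]
to [450, 305.7, 102] total [ 0.0004  0.0142 -0.0013] per row [ 0.0004  0.0142 -0.0013] n>= 0.06852674207875885
[[176.68453535 147.73686254]
 [175.33433647 202.83643009]
 [173.48298352 235.80521241]]
```

View pics/top3.png

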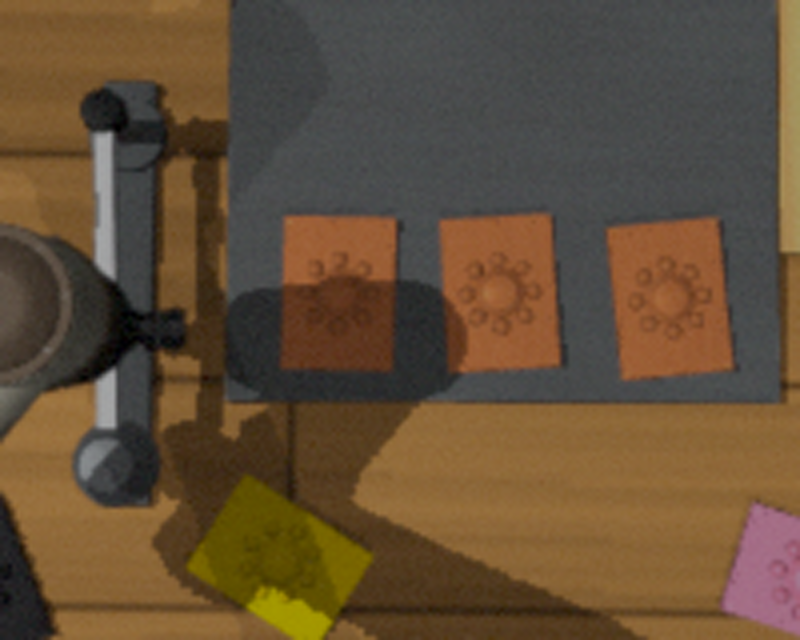

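The bar (crop cols 104→108, nearly vertical) is about 4 mm short of being in line. A small extra shift finishes it, then I open and rise.

Call:
drive_tool([
  [-0.45,[0,0.014,0],0],
  [-0.45,[0,0,0],0],
  [-0.25,[0,-0.013,0],0],
  [-0.25,[0,0,0],0],
  [-0.25,[0,0,0],0],
  [-0.25,[0,0,-0.1],0],
  [-0.25,[0,0,-0.13],0],
  [-0.25,[0,0,-0.13],0],
  [-1,[0,-0.1,0],0],
  [-1,[0,-0.18,0],0],
  [-1,[0,-0.18,0],0],
  [-1,[0,-0.1,0],0],
  [-1,[0,0,0],0],
])

```text
clock: 8.05
position: [450.1, 131.4, 209.6]
ee_rot: [-0.0, 1.0, 0.0, 0.0]
contact_force: [0.1, 1.1, 0.6]
gripper_width: -0.0
```

```bash
python3 - <<'E'
from h import *
s,R,p=st()
im=get_image("top"); crop(im,150,120,350,280,4,"pics/top4.png")
im=get_image("side"); crop(im,150,140,350,290,4,"pics/side4.png")
E
```

```text
t 8.05 pos [450.1 131.4 209.6] psi -180.0 F [0.1 1.1 0.6] T [ 0.06 -0.01 -0.06] w -0.0 tilt [0. 0.] j [ 0.63  0.15 -0.41 -0.   -1.01 -2.2 ]
```

View pics/top4.png

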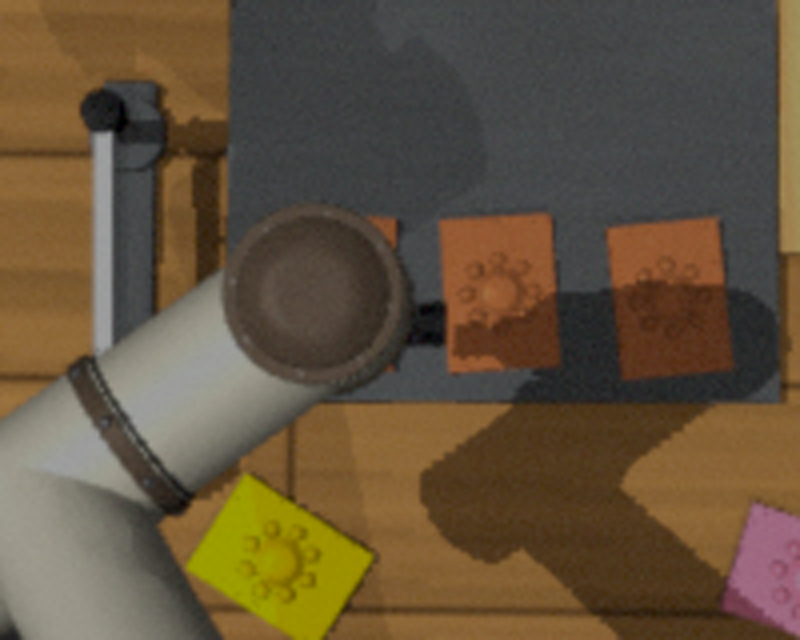

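View pics/side4.png

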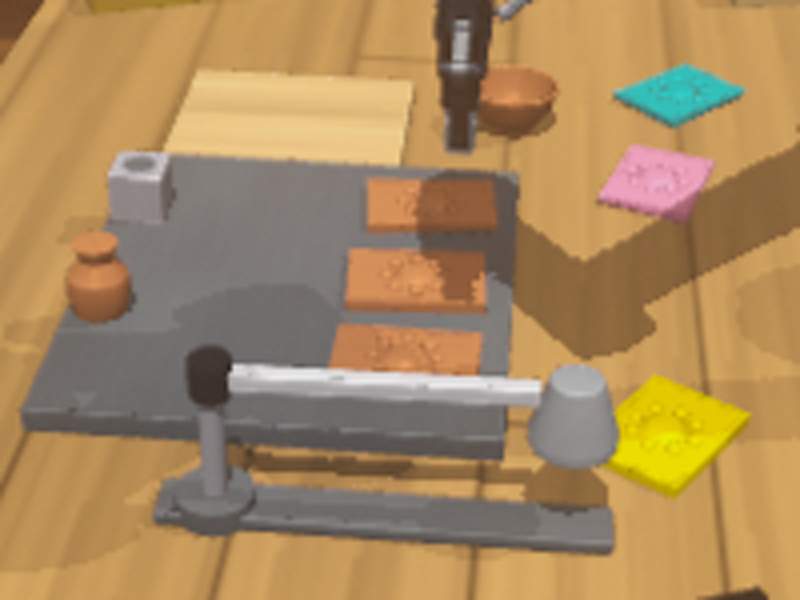

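The arm now looks in line with its foot: the head is at (572,415) in the side crop, above the foot end. I check that by projection and plan the first press.

```bash
python3 - <<'E'
from h import *
for a in (-.06,0,.06):
    print(a,[((proj("side",[[600-r*np.cos(a),301-r*np.sin(a),z]])-[150,140])*4+1.5).round(0).tolist() for r,z in((238,128),(238,100),(190,112),(40,112))], (proj("top",[[600-r*np.cos(a),301-r*np.sin(a),119] for r in (20,100,120)])-[150,120])*4+1.5)
# press points
for nm,c,y in (("P1",(483.6,147.4),0.),("P2",(485.2,31.5),3.8),("P3",(482.2,-90.4),6.1)):
    a=np.radians(y);R=np.array([[np.cos(a),-np.sin(a)],[np.sin(a),np.cos(a)]])
    for k in((-43,28),(-43,-28),(43,28),(43,-28)): print(nm,k,(np.array(c)+R@k).round(1))
go([441,119,60],4)
E
```

```text
-0.06 [[[578.0, 390.0]], [[575.0, 426.0]], [[501.0, 403.0]], [[271.0, 380.0]]] [[103.99985165 140.03981703]
 [ 93.96070804 257.68024284]
 [ 91.43413339 287.28708283]]
0 [[[578.0, 377.0]], [[575.0, 413.0]], [[502.0, 393.0]], [[272.0, 377.0]]] [[105.77300674 140.10914373]
 [102.87385497 258.02913184]
 [102.14421619 287.70643162]]
0.06 [[[578.0, 365.0]], [[575.0, 400.0]], [[502.0, 383.0]], [[272.0, 375.0]]] [[107.54875032 140.07293875]
 [111.79996015 257.84470856]
 [112.86985356 287.48409246]]
P1 (-43, 28) [440.6 175.4]
P1 (-43, -28) [440.6 119.4]
P1 (43, 28) [526.6 175.4]
P1 (43, -28) [526.6 119.4]
P2 (-43, 28) [440.4  56.6]
P2 (-43, -28) [444.2   0.7]
P2 (43, 28) [526.2  62.3]
P2 (43, -28) [530.    6.4]
P3 (-43, 28) [436.5 -67.1]
P3 (-43, -28) [ 442.4 -122.8]
P3 (43, 28) [522. -58.]
P3 (43, -28) [ 527.9 -113.7]
t 8.15 pos [450.6 133.2 209.5] psi -179.86 F [ 1.2  0.2 -0.4] T [ 0.02 -0.05 -0.05] w -0.1 tilt [0.001 0.001] j [ 0.63  0.15 -0.41  0.   -1.01 -2.2 ]
to [441, 119, 60] total [ 0.0321 -0.0474  0.4984] per row [ 0.008  -0.0118  0.1246] n>= 2.408271035878832
```

Arm angle reads 0 ± 0.02 rad. Next, plaque 1 (lamp side), the corner near the robot and right (-x,-y). I approach to TCP z≈50.

Call:
drive_tool([
  [-1,[0.032,-0.045,0.1],0],
  [-1,[0,0,0.15],0],
  [-1,[0,0,0.15],0],
  [-1,[0,0,0.1],0],
  [-1,[0,0,0.03],0],
  [-1,[0,0,0],0],
  [-1,[0,0,0],0],
])

```text
clock: 9.02
position: [441.7, 120.4, 51.5]
ee_rot: [-0.002, 1.0, 0.001, 0.001]
contact_force: [-0.8, 0.1, 0.1]
gripper_width: -0.1
```

```bash
python3 - <<'E'
from h import *
go([440.6,119.4,42])
im=get_image("side"); crop(im,200,160,350,272,5,"pics/side5.png")
E
```

```text
t 9.03 pos [441.7 120.4  51.5] psi -179.8 F [-0.8  0.1  0.1] T [0.04 0.02 0.01] w -0.1 tilt [0.002 0.002] j [ 0.62  0.35 -0.63  0.   -0.58 -2.19]
to [440.6, 119.4, 42] total [ 0.0038 -0.0034  0.0316] per row [ 0.0038 -0.0034  0.0316] n>= 0.1535526496225327
```

View pics/side5.png

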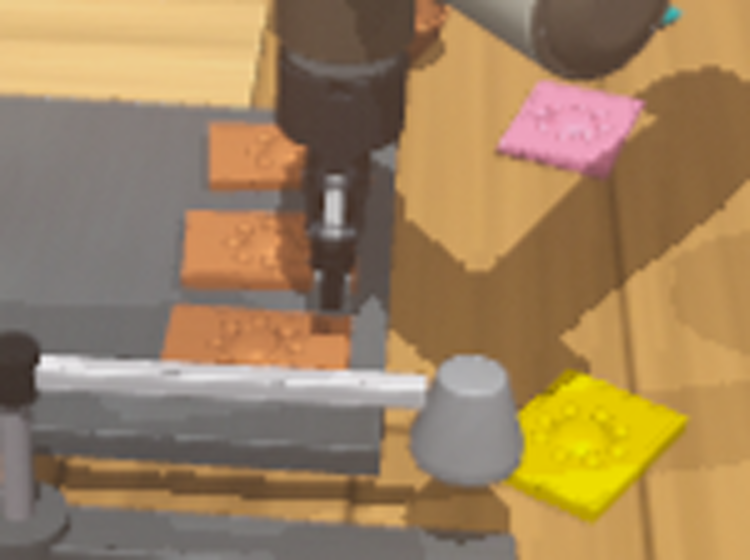

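The finger is right above the near corner of plaque 1 at (335,315), seen just past the lamp bar. Next, a slow descent.

Call:
drive_tool([
  [-1,[0,0,0.02],0],
  [-1,[0,0,0.007],0],
  [-1,[0,0,0],0],
])

```text
clock: 9.45
position: [440.7, 119.4, 42.1]
ee_rot: [-0.001, 1.0, -0.0, -0.0]
contact_force: [0.9, -0.5, 0.3]
gripper_width: 0.4
```

Call:
drive_tool([
  [-1,[0,0,0.005],0],
  [-1,[0,0,0],0],
])

```text
clock: 9.7
position: [440.7, 119.5, 40.6]
ee_rot: [-0.001, 1.0, -0.0, -0.0]
contact_force: [0.5, -0.6, 0.1]
gripper_width: -0.0
```

Call:
drive_tool([
  [-1,[0,0,0.005],0],
  [-1,[0,0,0],0],
])

```text
clock: 9.95
position: [440.9, 119.6, 40.1]
ee_rot: [-0.002, 1.0, -0.0, 0.0]
contact_force: [-2.3, 0.1, 8.0]
gripper_width: -0.2
```

Contact at z≈40, 8 N, no give: this corner stands firm. Next, the neighbouring corner (-x,+y).

Call:
drive_tool([
  [-1,[0,0,-0.03],0],
  [-1,[0,0,-0.02],0],
  [-1,[0,0.093,0],0],
  [-1,[0,0.093,0],0],
  [-1,[0,0,0],0],
  [-1,[0,0,0.03],0],
  [-1,[0,0,0.011],0],
  [-1,[0,0,0],0],
])

```text
clock: 10.95
position: [440.2, 174.5, 41.4]
ee_rot: [-0.001, 1.0, -0.001, -0.001]
contact_force: [-0.6, -0.2, -0.8]
gripper_width: -0.0
```

Call:
drive_tool([
  [-1,[0,0,0.004],0],
  [-1,[0,0,0],0],
])

```text
clock: 11.2
position: [440.6, 175.2, 40.7]
ee_rot: [-0.001, 1.0, 0.0, 0.0]
contact_force: [-0.2, -0.3, 0.1]
gripper_width: -0.3
```

Call:
drive_tool([
  [-1,[0,0,0.004],0],
  [-1,[0,0,0],0],
])

```text
clock: 11.45
position: [440.8, 175.4, 40.1]
ee_rot: [-0.002, 1.0, 0.0, 0.0]
contact_force: [-1.2, -1.0, 5.2]
gripper_width: 0.0
```

Call:
drive_tool([
  [-1,[0,0,0.003],0],
  [-1,[0,0,0],0],
])

```text
clock: 11.7
position: [440.8, 175.4, 40.0]
ee_rot: [-0.002, 1.0, 0.0, 0.0]
contact_force: [-3.4, -0.7, 12.5]
gripper_width: 0.3
```

Call:
drive_tool([
  [-1,[0,0,-0.04],0],
  [-1,[0,0,-0.04],0],
  [-1,[0,-0.132,0],0],
  [-1,[0,-0.132,0],0],
  [-1,[0,-0.132,0],0],
  [-1,[0,0,0],0],
  [-1,[0,0,0.04],0],
  [-1,[0,0,0.034],0],
  [-1,[0,0,0],0],
])

```text
clock: 12.82
position: [441.2, 57.4, 40.1]
ee_rot: [-0.002, 1.0, -0.0, -0.0]
contact_force: [-0.1, -0.0, 4.5]
gripper_width: -0.4
```

Call:
drive_tool([
  [-1,[0,0,0.005],0],
  [-1,[0,0,0],0],
])

```text
clock: 13.08
position: [441.3, 57.4, 40.0]
ee_rot: [-0.003, 1.0, -0.0, 0.0]
contact_force: [-4.2, 0.3, 18.1]
gripper_width: -0.1
```

Call:
drive_tool([
  [-1,[0,0,0.004],0],
  [-1,[0,0,0],0],
])

```text
clock: 13.32
position: [441.3, 57.4, 39.9]
ee_rot: [-0.003, 1.0, -0.0, 0.0]
contact_force: [-7.5, -0.8, 28.9]
gripper_width: -0.1
```

Plaque 1: neither corner gave, so it is sound. Plaque 2's (-x,+y) corner is firm too, at up to 29 N; I batched one step too many there. Next, its neighbour (-x,-y).

Call:
drive_tool([
  [-1,[0,0,-0.03],0],
  [-1,[0,0,-0.025],0],
  [-1,[-0.005,-0.095,0],0],
  [-1,[-0.005,-0.095,0],0],
  [-1,[0,0,0],0],
  [-1,[0,0,0.03],0],
  [-1,[0,0,0.01],0],
  [-1,[0,0,0],0],
])

```text
clock: 14.32
position: [443.9, -0.0, 41.7]
ee_rot: [-0.002, 1.0, -0.0, -0.001]
contact_force: [-0.3, 0.0, 0.0]
gripper_width: 0.0
```

Call:
drive_tool([
  [-1,[0,0,0.004],0],
  [-1,[0,0,0],0],
])

```text
clock: 14.58
position: [444.2, -0.3, 41.0]
ee_rot: [-0.002, 1.0, 0.0, 0.0]
contact_force: [-0.6, -0.3, 0.3]
gripper_width: -0.1
```

Call:
drive_tool([
  [-1,[0,0,0.004],0],
  [-1,[0,0,0],0],
])

```text
clock: 14.82
position: [444.3, -0.4, 40.1]
ee_rot: [-0.001, 1.0, 0.0, 0.0]
contact_force: [-1.6, 1.3, 3.1]
gripper_width: -0.1
```

Call:
drive_tool([
  [-1,[0,0,0.003],0],
  [-1,[0,0,0],0],
])

```text
clock: 15.08
position: [444.3, -0.4, 40.0]
ee_rot: [-0.002, 1.0, -0.0, 0.0]
contact_force: [-2.5, 1.0, 12.6]
gripper_width: -0.2
```

Plaque 2 is sound as well. Now plaque 3 (board side), corner (-x,+y).

Call:
drive_tool([
  [-1,[0,0,-0.03],0],
  [-1,[0,0,-0.03],0],
  [-1,[0.013,-0.111,0],0],
  [-1,[0.013,-0.111,0],0],
  [-1,[0,0,0],0],
  [-1,[0,0,0.04],0],
  [-1,[0,0,0.009],0],
  [-1,[0,0,0],0],
])

```text
clock: 16.08
position: [436.3, -66.6, 41.7]
ee_rot: [-0.002, 1.0, -0.0, -0.001]
contact_force: [-0.7, 1.5, 0.1]
gripper_width: -0.0
```

```bash
python3 - <<'E'
from h import *
st()
im=get_image("side"); cv2.imwrite("pics/s6.png",im[:,:,::-1])
im=get_image("top"); cv2.imwrite("pics/t6.png",im[:,:,::-1])
E
```

```text
t 16.07 pos [436.3 -66.6  41.7] psi -179.77 F [-0.7  1.5  0.1] T [-0.07 -0.03  0.  ] w -0.0 tilt [-0.001 -0.   ] j [ 0.22  0.35 -0.68  0.   -0.54 -1.79]
```

Call:
drive_tool([
  [-1,[0,0,0.004],0],
  [-1,[0,0,0],0],
])

```text
clock: 16.42
position: [436.5, -67.0, 41.1]
ee_rot: [-0.001, 1.0, 0.0, 0.0]
contact_force: [0.3, 0.6, 0.9]
gripper_width: -0.2
```

Call:
drive_tool([
  [-1,[0,0,0.005],0],
  [-1,[0,0,0],0],
])

```text
clock: 16.68
position: [436.6, -67.1, 39.5]
ee_rot: [-0.001, 1.0, 0.0, 0.0]
contact_force: [-0.5, 0.9, 0.5]
gripper_width: 0.1
```

It's giving: z is below 40 with no force. I continue down.

Call:
drive_tool([
  [-1,[0,0,0.004],0],
  [-1,[0,0,0],0],
])

```text
clock: 16.92
position: [436.5, -67.1, 38.3]
ee_rot: [-0.001, 1.0, 0.0, 0.0]
contact_force: [-0.6, -0.3, 1.0]
gripper_width: 0.1
```

Call:
drive_tool([
  [-1,[0,0,0.004],0],
  [-1,[0,0,0],0],
])

```text
clock: 17.18
position: [436.5, -67.1, 37.2]
ee_rot: [-0.001, 1.0, -0.0, -0.0]
contact_force: [-0.8, 1.2, 3.0]
gripper_width: -0.1
```

Call:
drive_tool([
  [-1,[0,0,0.003],0],
  [-1,[0,0,0],0],
])

```text
clock: 17.42
position: [436.5, -67.1, 36.9]
ee_rot: [-0.002, 1.0, -0.0, 0.0]
contact_force: [-2.4, 2.3, 10.2]
gripper_width: 0.0
```

```bash
python3 - <<'E'
from h import *
st()
s=get_image("side"); t=get_image("top")
s0=cv2.imread("pics/s6.png")[:,:,::-1];t0=cv2.imread("pics/t6.png")[:,:,::-1]
f=lambda im:cv2.resize(im[170:215,225:290],None,fx=6,fy=6,interpolation=cv2.INTER_CUBIC)
cv2.imwrite("pics/rock.png",np.hstack([f(s0),f(s)])[:,:,::-1])
E
```

```text
t 17.43 pos [436.5 -67.1  36.9] psi -179.82 F [-2.4  2.3 10.2] T [0.4  0.75 0.02] w 0.0 tilt [ 0. -0.] j [ 0.22  0.36 -0.68  0.   -0.52 -1.79]
```

View pics/rock.png

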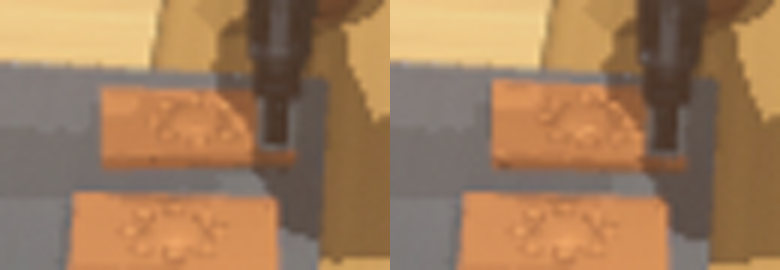

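The right half (pressed) against the left half (not pressed) shows plaque 3's far-left edge raised at (495,80). The corner went down about 3 mm with ~1 N before it met the plate. Plaque 3 (board side) is the rocker. I let it go and look at it again.

Call:
drive_tool([
  [-1,[0,0,-0.01],0],
  [-1,[0,0,-0.05],0],
  [-1,[0.05,0,-0.1],-0.026],
  [-0.06,[0.05,0,-0.1],-0.026],
  [-0.06,[0,0,0],0],
  [-0.06,[0,0,0],0],
])

```text
clock: 18.27
position: [406.4, -68.0, 113.9]
ee_rot: [-0.053, 0.999, 0.0, -0.0]
contact_force: [-0.5, -0.5, -0.2]
gripper_width: 40.2
```

```bash
cat >> h.py <<'E'
def plaques(im,rows=(95,225),cols=(205,415),z=29):
    m=((im[:,:,0].astype(int)-im[:,:,2])>45)&(im[:,:,0]<255)
    hsv=cv2.cvtColor(im,cv2.COLOR_RGB2HSV); m&=(hsv[:,:,0]<15)
    M=np.zeros(m.shape,np.uint8); M[rows[0]:rows[1],cols[0]:cols[1]]=m[rows[0]:rows[1],cols[0]:cols[1]]*255
    M=cv2.morphologyEx(M,cv2.MORPH_OPEN,np.ones((3,3)))
    n,l,s,c=cv2.connectedComponentsWithStats(M)
    for i in range(1,n):
        if s[i,4]<500: continue
        ys,xs=np.where(l==i); P=back("top",np.c_[xs,ys],z)[:,:2]
        r=cv2.minAreaRect(P.astype(np.float32)); print("px",c[i].round(0),s[i,4],"ctr",np.round(r[0],1),"size",np.round(r[1],1),"ang",round(r[2],1))
E
python3 - <<'E'
from h import *
go([408.6,-98.3,60])
t=get_image("top"); plaques(t); crop(t,160,90,420,240,3,"pics/top7.png")
E
```

```text
t 18.27 pos [406.4 -68.  113.9] psi -173.92 F [-0.5 -0.5 -0.2] T [-0.05  0.01  0.01] w 40.2 tilt [-0.  0.] j [ 0.23  0.18 -0.67 -0.   -0.72 -1.7 ]
to [408.6, -98.3, 60] total [ 0.0033 -0.1013  0.1796] per row [ 0.0033 -0.1013  0.1796] n>= 0.9898240838245751
px [274. 192.] 1043 ctr [485.9  31.5] size [109.4  80.7] ang 3.9
px [234. 193.] 1085 ctr [483.6 147.6] size [109.3  80.3] ang 0.5
px [316. 188.] 725 ctr [497. -89.] size [80.4 81.4] ang 6.4
px [393. 213.] 510 ctr [ 431.9 -309.4] size [77.3 65.4] ang 89.0
```

View pics/top7.png

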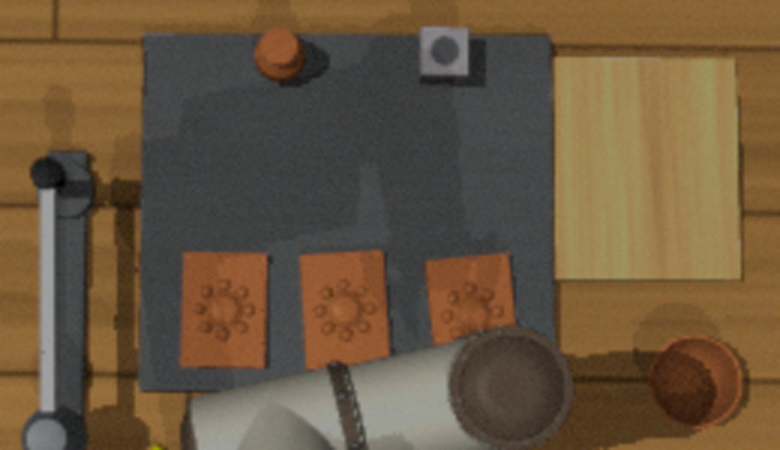

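Plaques 1 and 2 are unmoved, and plaque 3's far edge is where it was. Now I go behind plaque 3's near edge with two spread fingers.

Call:
drive_tool([
  [-0.06,[0.003,-0.101,0],0],
  [-0.06,[0,0,0.12],0],
  [-0.06,[0,0,0.1],0],
  [-0.06,[0,0,0.02],0],
  [-0.06,[0,0,0],0],
])

```text
clock: 18.95
position: [408.9, -98.2, 41.8]
ee_rot: [-0.054, 0.999, -0.0, -0.001]
contact_force: [-0.0, 0.1, -0.0]
gripper_width: 40.1
```

```bash
python3 - <<'E'
from h import *
go([408.6,-98.3,36])
s=get_image("side"); crop(s,200,150,320,240,6,"pics/s8.png")
E
```

```text
t 18.95 pos [408.9 -98.2  41.8] psi -173.86 F [-0.   0.1 -0. ] T [-0.02  0.01 -0.03] w 40.1 tilt [-0.002 -0.   ] j [ 0.15  0.33 -0.73  0.   -0.52 -1.62]
to [408.6, -98.3, 36] total [ 0.0012 -0.0002  0.0193] per row [ 0.0012 -0.0002  0.0193] n>= 0.09291479218766087
```

View pics/s8.png

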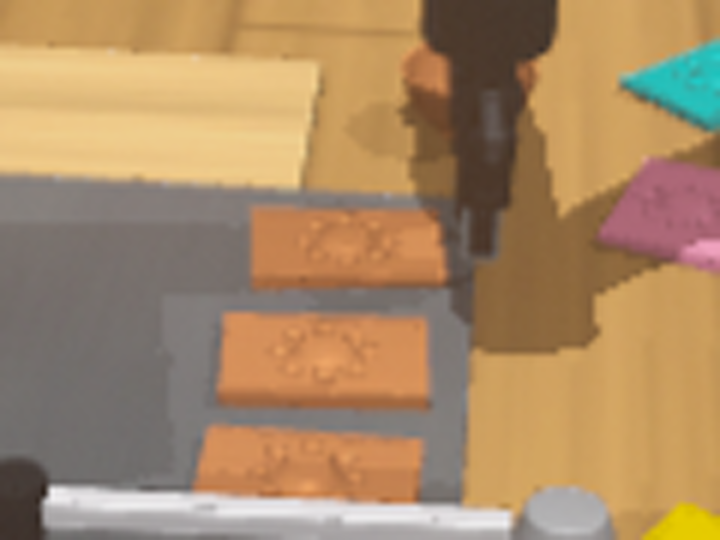

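The fingers are just behind the plaque's near edge, at (480,250) in the crop. I feel for the plate.

Call:
drive_tool([
  [-0.06,[0,0,0.022],0],
  [-0.06,[0,0,0],0],
])

```text
clock: 19.25
position: [408.9, -98.1, 35.8]
ee_rot: [-0.053, 0.999, 0.0, 0.0]
contact_force: [-0.8, -0.5, 0.5]
gripper_width: 40.0
```

Call:
drive_tool([
  [-0.06,[0,0,0.006],0],
  [-0.06,[0,0,0],0],
])

```text
clock: 19.5
position: [408.9, -98.2, 33.9]
ee_rot: [-0.053, 0.999, 0.0, 0.0]
contact_force: [0.4, 0.2, -0.2]
gripper_width: 40.4
```

Call:
drive_tool([
  [-0.06,[0,0,0.005],0],
  [-0.06,[0,0,0],0],
])

```text
clock: 19.75
position: [408.8, -98.2, 32.2]
ee_rot: [-0.053, 0.999, -0.0, -0.0]
contact_force: [0.3, -0.2, -1.0]
gripper_width: 39.9
```

Call:
drive_tool([
  [-0.06,[0,0,0.005],0],
  [-0.06,[0,0,0],0],
])

```text
clock: 20.0
position: [408.8, -98.2, 30.7]
ee_rot: [-0.053, 0.999, -0.0, -0.0]
contact_force: [-0.4, -1.3, 0.9]
gripper_width: 40.3
```

Call:
drive_tool([
  [-0.06,[0,0,0.004],0],
  [-0.06,[0,0,0],0],
])

```text
clock: 20.25
position: [408.8, -98.2, 29.6]
ee_rot: [-0.053, 0.999, -0.0, -0.0]
contact_force: [0.3, 0.2, -0.2]
gripper_width: 40.2
```

Call:
drive_tool([
  [-0.06,[0,0,0.004],0],
  [-0.06,[0,0,0],0],
])

```text
clock: 20.5
position: [408.9, -98.2, 29.5]
ee_rot: [-0.054, 0.999, -0.0, 0.0]
contact_force: [-3.3, 0.6, 12.2]
gripper_width: 40.1
```

Call:
drive_tool([
  [-0.06,[0,0,0.004],0],
  [-0.06,[0,0,0],0],
])

```text
clock: 20.75
position: [408.9, -98.2, 29.3]
ee_rot: [-0.054, 0.999, -0.0, 0.0]
contact_force: [-6.3, 2.5, 25.6]
gripper_width: 40.5
```

The plate is felt at TCP z≈29.6. I raise about 3 mm above it and push the plaque straight along its own length.

Call:
drive_tool([
  [-0.06,[0,0,-0.018],0],
  [-0.06,[0,0,0],0],
  [-0.06,[-0.015,0,0],0],
  [-0.06,[-0.02,0,0],0],
  [-0.06,[-0.025,0,0],0],
  [-0.06,[-0.025,0,0],0],
  [-0.06,[-0.025,0,0],0],
  [-0.06,[-0.025,0,0],0],
  [-0.06,[-0.025,0,0],0],
  [-0.06,[0,0,0],0],
])

```text
clock: 22.0
position: [458.1, -92.8, 32.8]
ee_rot: [-0.054, 0.999, 0.0, 0.001]
contact_force: [0.3, 0.0, 0.2]
gripper_width: 40.8
```

```bash
python3 - <<'E'
from h import *
st()
t=get_image("top"); plaques(t); s=get_image("side"); crop(s,180,150,320,255,5,"pics/s9.png")
E
```

```text
t 22.0 pos [458.1 -92.8  32.8] psi -173.86 F [0.3 0.  0.2] T [0.03 0.02 0.02] w 40.8 tilt [0.002 0.   ] j [ 0.15  0.4  -0.63  0.   -0.54 -1.61]
px [314. 171.] 577 ctr [547.3 -83.2] size [61.7 80. ] ang 6.4
px [232. 189.] 795 ctr [483.6 147.7] size [109.3  80.1] ang 0.5
px [393. 214.] 555 ctr [ 431.7 -307.8] size [65.7 80.4] ang 0.5
```

View pics/s9.png

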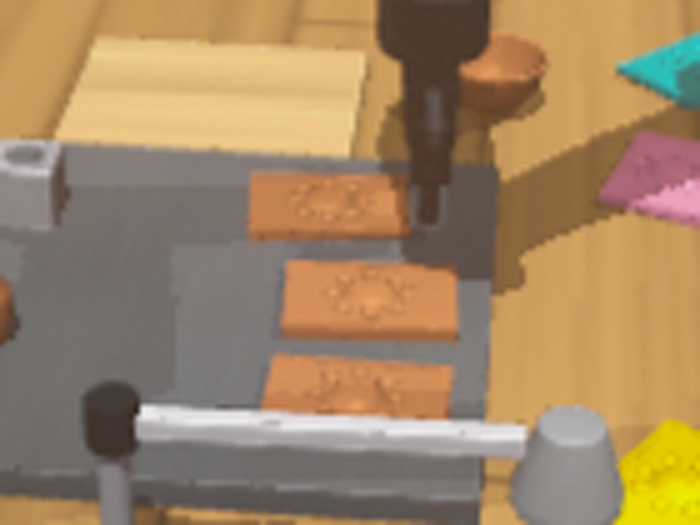

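The plaque slides flat and straight (angle 6.4°, far edge x≈578). I continue about 98 mm.

Call:
drive_tool([
  [-0.06,[-0.025,0,0],0],
  [-0.06,[-0.025,0,0],0],
  [-0.06,[-0.025,0,0],0],
  [-0.06,[-0.025,0,0],0],
  [-0.06,[-0.025,0,0],0],
  [-0.06,[-0.025,0,0],0],
  [-0.06,[-0.025,0,0],0],
  [-0.06,[-0.025,0,0],0],
  [-0.06,[-0.025,0,0],0],
  [-0.06,[-0.025,0,0],0],
  [-0.06,[-0.025,0,0],0],
  [-0.06,[-0.025,0,0],0],
  [-0.06,[-0.025,0,0],0],
  [-0.06,[0,0,0],0],
  [-0.06,[0.025,0,0],0],
  [-0.06,[0.02,0,-0.08],0],
  [-0.06,[0,0,-0.15],0],
  [-0.06,[0,0,0],0],
])

```text
clock: 24.35
position: [542.4, -83.9, 105.4]
ee_rot: [-0.054, 0.999, 0.0, 0.005]
contact_force: [0.4, 1.3, 0.0]
gripper_width: 39.7
```

```bash
python3 - <<'E'
from h import *
st()
t=get_image("top"); plaques(t); crop(t,160,90,420,240,3,"pics/t10.png");s=get_image("side"); crop(s,150,140,320,268,4,"pics/s10.png")
E
```

```text
t 24.35 pos [542.4 -83.9 105.4] psi -173.83 F [0.4 1.3 0. ] T [ 0.07  0.01 -0.  ] w 39.7 tilt [0.009 0.001] j [ 0.14  0.39 -0.37  0.   -0.8  -1.61]
px [231. 196.] 756 ctr [483.5 151.9] size [109.3  71.7] ang 0.5
px [392. 213.] 601 ctr [ 431.7 -305.1] size [65.7 85.7] ang 0.5
```

View pics/t10.png

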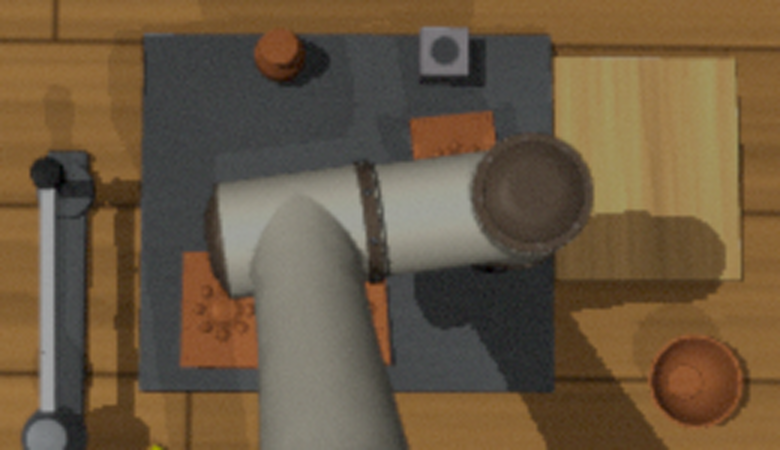

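View pics/s10.png

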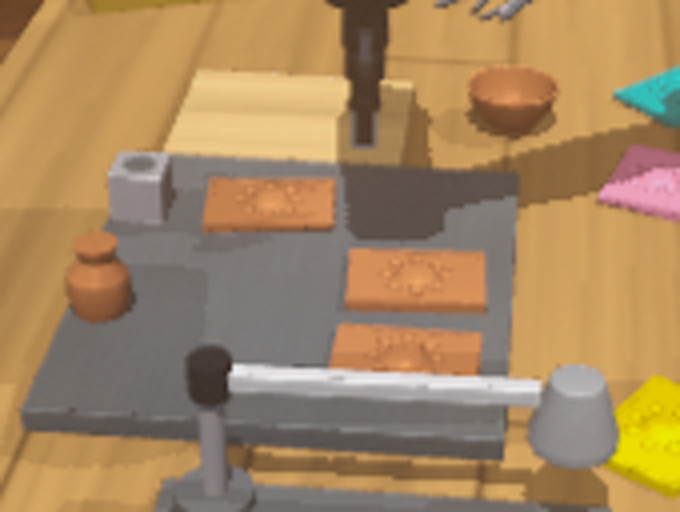

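Plaque 3 lies at about (622,-75), in the side crop (270,205), clear of the block and plaques 1 and 2. Next I turn the tool a quarter and go to its +y long edge.

Call:
drive_tool([
  [-0.06,[0,0,0],-0.0873],
  [-0.06,[0,0,0],-0.0873],
  [-0.06,[0,0,0],-0.0873],
  [-0.06,[0,0,0],-0.0873],
  [-0.06,[0,0,0],-0.0873],
  [-0.06,[0,0,0],-0.0873],
  [-0.06,[0,0,0],-0.0873],
  [-0.06,[0,0,0],-0.0873],
  [-0.06,[0,0,0],-0.0873],
  [-0.06,[0,0,0],0],
])

```text
clock: 25.7
position: [539.1, -84.2, 100.3]
ee_rot: [0.743, -0.669, -0.001, 0.001]
contact_force: [0.3, 0.5, 0.0]
gripper_width: 40.3
```

```bash
python3 - <<'E'
from h import *
go([614.3,-8.4,105],2)
c=(np.array([(411,118),(492,111)])-1)/3+[160,90]; print(back("top",c,29))
E
```

```text
t 25.7 pos [539.1 -84.2 100.3] psi -83.98 F [0.3 0.5 0. ] T [ 0.02 -0.01  0.02] w 40.3 tilt [-0.002 -0.   ] j [ 0.14  0.4  -0.37 -0.   -0.8  -0.04]
to [614.3, -8.4, 105] total [-0.2249 -0.2757 -0.0156] per row [-0.1125 -0.1378 -0.0078] n>= 1.7093400856541727
[[ 671.26665775  -31.6050998    29.        ]
 [ 678.88907852 -110.0537018    29.        ]]
```

Call:
drive_tool([
  [-0.06,[-0.075,-0.092,-0.015],0],
  [-0.06,[-0.075,-0.092,0],0],
  [-0.06,[-0.075,-0.092,0],0],
  [-0.06,[0,0,0],0],
  [-0.06,[0,0,0.12],0],
  [-0.06,[0,0,0.08],0],
  [-0.06,[0,0,0.03],0],
  [-0.06,[0,0,0],0],
])

```text
clock: 26.7
position: [614.6, -8.6, 36.7]
ee_rot: [0.744, -0.669, -0.0, 0.001]
contact_force: [1.0, 0.6, -0.4]
gripper_width: 40.3
```

```bash
python3 - <<'E'
from h import *
go([614.3,-8.4,32.6],1)
s=get_image("side"); crop(s,150,140,320,268,4,"pics/s11.png")
E
```

```text
t 26.7 pos [614.6  -8.6  36.7] psi -83.92 F [ 1.   0.6 -0.4] T [ 0.   -0.02 -0.01] w 40.3 tilt [-0.001 -0.   ] j [ 0.25  0.58 -0.25  0.   -0.74 -0.14]
to [614.3, -8.4, 32.6] total [-0.0007  0.0011  0.0135] per row [-0.0007  0.0011  0.0135] n>= 0.06532570725621673
```

View pics/s11.png

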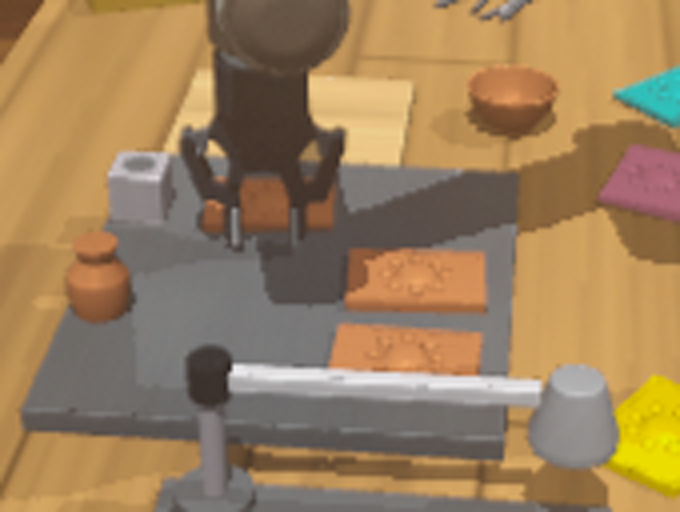

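The fingers straddle the middle of the plaque's +y edge, at (235,240) and (297,235), with the block clear to the left. Next I push towards the board.

Call:
drive_tool([
  [-0.06,[0,0,0.013],0],
  [-0.06,[0.02,0,0],0],
  [-0.06,[0.025,0,0],0],
  [-0.06,[0.025,0,0],0],
  [-0.06,[0.025,0,0],0],
  [-0.06,[0.025,0,0],0],
  [-0.06,[0.025,0,0],0],
  [-0.06,[0.025,0,0],0],
  [-0.06,[0.025,0,0],0],
  [-0.06,[0.025,0,0],0],
  [-0.06,[0.025,0,0],0],
  [-0.06,[0,0,0],0],
])

```text
clock: 28.25
position: [622.8, -82.2, 32.9]
ee_rot: [0.744, -0.669, -0.0, 0.0]
contact_force: [-0.1, 0.1, 0.5]
gripper_width: 39.9
```

```bash
python3 - <<'E'
from h import *
st()
s=get_image("side"); crop(s,150,140,320,268,4,"pics/s12.png")
t=get_image("top"); crop(t,160,90,420,240,3,"pics/t12.png")
E
```

```text
t 28.25 pos [622.8 -82.2  32.9] psi -83.9 F [-0.1  0.1  0.5] T [ 0.04  0.04 -0.01] w 39.9 tilt [-0.001 -0.   ] j [ 0.13  0.6  -0.22  0.   -0.76 -0.02]
```

View pics/s12.png

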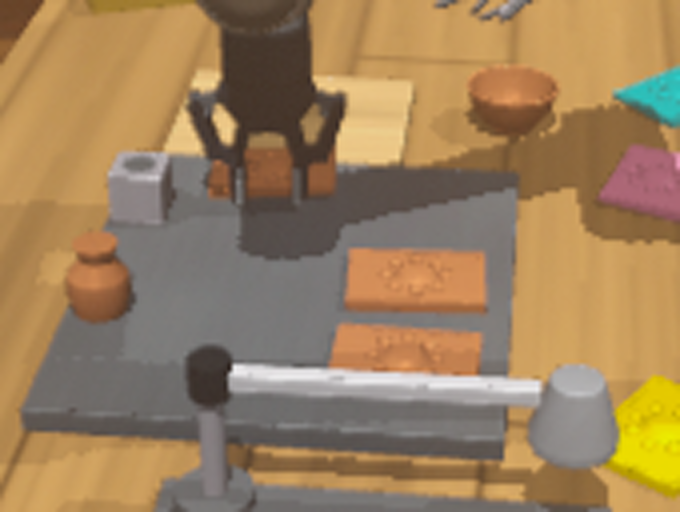

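View pics/t12.png

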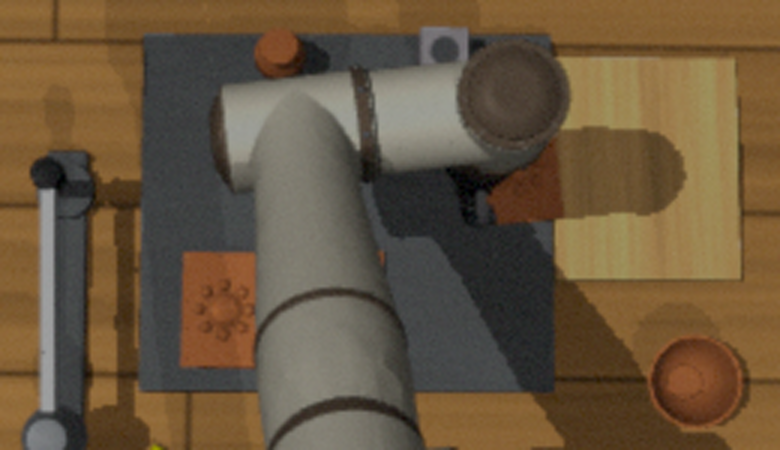

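The plaque's leading edge has reached the plate/board seam, about (560,180) in the top crop. I lower a touch and carry on in two stages.

Call:
drive_tool([
  [-0.06,[0,0,0.003],0],
  [-0.06,[0.02,0,0],0],
  [-0.06,[0.025,0,0],0],
  [-0.06,[0.025,0,0],0],
  [-0.06,[0.025,0,0],0],
  [-0.06,[0.025,0,0],0],
  [-0.06,[0.025,0,0],0],
  [-0.06,[0.025,0,0],0],
  [-0.06,[0.025,0,0],0],
  [-0.06,[0,0,0],0],
])

```text
clock: 29.6
position: [629.4, -140.3, 32.4]
ee_rot: [0.744, -0.668, 0.0, 0.0]
contact_force: [0.7, -0.1, 1.0]
gripper_width: 40.2
```

```bash
python3 - <<'E'
from h import *
st()
s=get_image("side"); crop(s,150,140,320,268,4,"pics/s13.png")
E
```

```text
t 29.6 pos [ 629.4 -140.3   32.4] psi -83.88 F [ 0.7 -0.1  1. ] T [-0.01 -0.01  0.  ] w 40.2 tilt [ 0. -0.] j [ 0.03  0.62 -0.17  0.   -0.78  0.07]
```

View pics/s13.png

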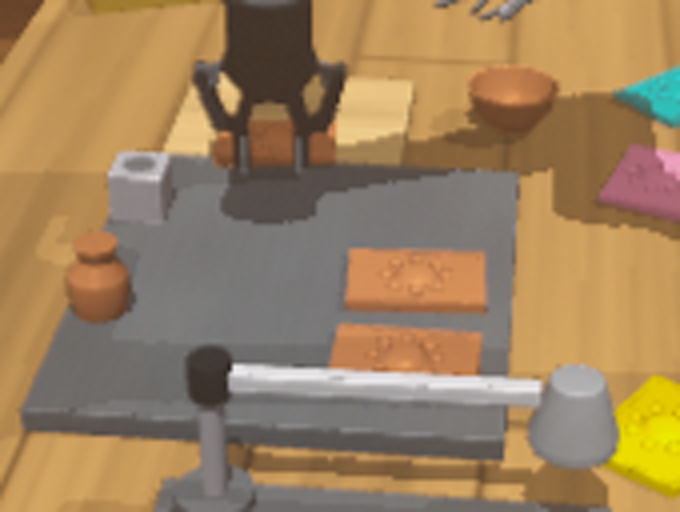

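The plaque is more than half onto the board and still square to the fingers. I push the last 71 mm or so, back off and rise.

Call:
drive_tool([
  [-0.06,[0.02,0,0],0],
  [-0.06,[0.024,0,0],0],
  [-0.06,[0.024,0,0],0],
  [-0.06,[0.024,0,0],0],
  [-0.06,[0.024,0,0],0],
  [-0.06,[0.024,0,0],0],
  [-0.06,[0.024,0,0],0],
  [-0.06,[0.024,0,0],0],
  [-0.06,[0.024,0,0],0],
  [-0.06,[0.024,0,0],0],
  [-0.06,[0,0,0],0],
  [-0.06,[-0.03,0,0],0],
  [-0.06,[-0.03,0,-0.05],0],
  [-0.06,[0,0,-0.15],0],
  [-0.06,[-0.1,0,-0.15],0],
  [-0.06,[-0.15,0.1,-0.1],0],
  [-0.06,[-0.15,0.1,0],0],
  [-0.06,[-0.15,0.1,0],0],
  [-0.06,[0,0.1,0],0],
  [-0.06,[0,0,0],0],
])

```text
clock: 32.15
position: [496.3, -39.7, 168.9]
ee_rot: [0.745, -0.667, 0.0, -0.001]
contact_force: [0.9, -0.4, 0.7]
gripper_width: 40.3
```

```bash
python3 - <<'E'
from h import *
st()
t=get_image("top"); plaques(t); plaques(t,z=27); crop(t,160,90,420,240,3,"pics/t14.png")
s=get_image("side"); crop(s,150,140,320,268,4,"pics/s14.png")
E
```

```text
t 32.15 pos [496.3 -39.7 168.9] psi -83.71 F [ 0.9 -0.4  0.7] T [-0.04 -0.06 -0.  ] w 40.3 tilt [0.002 0.   ] j [ 0.25  0.24 -0.41 -0.   -0.92 -0.14]
px [376. 141.] 1024 ctr [ 639.7 -261.3] size [109.8  79.9] ang 6.3
px [392. 214.] 609 ctr [ 431.7 -303.5] size [65.7 88.6] ang 0.5
px [376. 141.] 1024 ctr [ 640.  -261.8] size [109.9  80. ] ang 6.3
px [392. 214.] 609 ctr [ 431.8 -304. ] size [65.8 88.7] ang 0.5
```

View pics/t14.png

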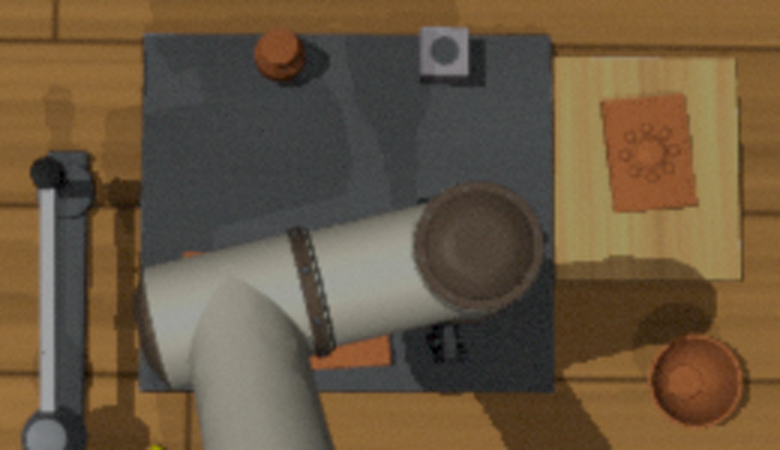

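View pics/s14.png

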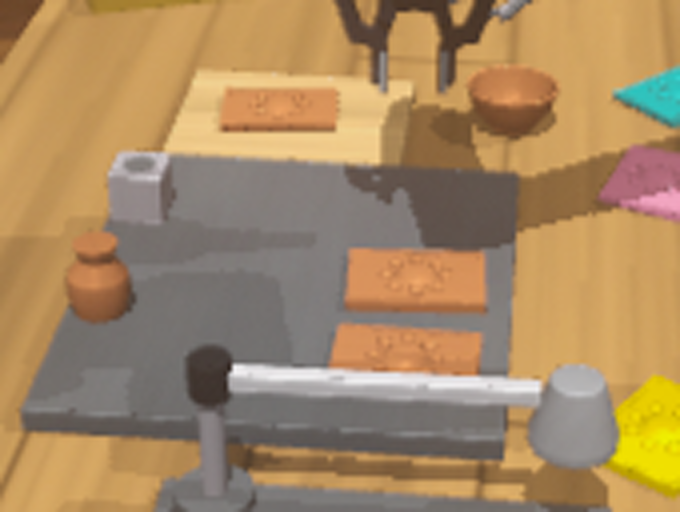

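The plaque is centred at about (640,-262), wholly on the board (board x 517–736, y -352 to -172). Jar, block, bowl and the other plaques sit at the same pixels as before, and the gripper is clear.

```bash
python3 - <<'E'
from h import *
print(job_done())
E
```

```text
the job is handed in; nothing more can be done
None
```

The job is done and handed in at about 32 s. The rocking plaque was the one nearest the board, and it now lies wholly on the wooden board.

- **Lamp:** I swung its arm back over its foot. The image projections put it at 0 ± 0.02 rad.
- **Press tests, from lamp side to board side:**
  - The lamp-side and middle plaques each stayed firm on two neighbouring corners.
  - The board-side plaque's first corner sank about 3 mm under roughly 1 N. Before/after pictures showed it tilt. A picture after letting go showed its far edge back in place, but the near end was hidden by the arm.
- **Slide:** I pushed that plaque with two fingers, first away from the robot and then sideways onto the board. It stayed on the surface the whole way. Its centre is at about (640, -262), turned 6°, with at least about 35 mm to every board edge.
- **Other things:** In the last pictures the jar, block, bowl and the two sound plaques were where they started. The arm partly hid the two sound plaques in the top view, and the lamp bar partly hid the lamp-side one in the side view. I didn't check the hammer at the end; the arm never went near it.

One press went harder than I meant: the first corner of the middle plaque took about 29 N. Feeling for the plate reached about 26 N. Nothing moved from either, and both were below the limits.

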